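Pack the sloping workshop box and close its divider up tight

TASK

Pack the blue drill case and the yellow canister into the white sloping box together with the black jar that is already in it: slide the red divider back to make room, then stand both on the box's sloping floor in one row with the jar, the right way up, with the case's broad faces turned towards its neighbours along the row. Then slide the divider up against the row by its black handle, gently and only until you feel it stop, so that no gaps are left between end wall, items and divider; let go, and do not push the other things on the bench about.

Things in the scene. Friction and masses are not known exactly. Their poses are not given: they have to be found in the camera images.
- crate: White open box fixed on a stand, floor sloping 25 degrees, opening leaning to the robot. Origin on the inner floor, 62 mm over the bench, midway between the long walls. x up the slope, y along the box, z normal to the floor, out. Inside x -35 to 35 mm, y -150 to 175 mm. Tall end wall (60 mm high) at y = -150; long walls and other end 45 mm high above the inner floor; walls 5 mm thick
- divider (a joint): Red divider that slides along the box's y on a stiff friction slide (about 3 N) and stays where it is left. Value in m: 0 = fully back (its face at y = +95 mm of the box); it grows as the divider goes towards the tall end wall (face at y = 95 mm - value); up to 0.20
- divider_face (a point): Centre of the divider's flat face that meets the row (62 mm wide in x, 70 mm high); the divider lies on its +y side; axes as the box's
- divider_grip (a point): Point to grasp on the divider's black upright handle, 92 mm above the box's floor and 55 mm behind the divider's face; handle 14 mm thick along the box's y, 44 mm wide along x, its top 106 mm above the floor
- jar: Black round jar with paper band, 60 mm diameter, 95 mm high, already standing in the box near the tall end wall with a gap of up to 30 mm to it; origin at the centre of its underside, z up its axis. About 0.18 kg, not known exactly
- canister: Yellow round canister with a metal band and black cap, 60 mm diameter, 105 mm high, standing on the bench; origin at the centre of its underside, z up its axis. About 0.18 kg, not known exactly
- case: Blue drill case with a steel latch, standing on the bench: 58 mm along its x, 44 mm along its y, 105 mm high; origin at the centre of its underside, z up. Its broad faces (58 x 105 mm) look along its y. About 0.18 kg, not known exactly
- spray: Bystander: white spray can with blue band and cap, 60 mm diameter, 185 mm high, origin under its centre
- hammer: Bystander: hammer lying on the bench
- spanner: Bystander: steel spanner lying on the bench
- tape: Bystander: grey tape roll lying flat, 100 mm diameter, 45 mm high, origin under its centre
- cup: Bystander: green cup, 76 mm diameter, 90 mm high, origin under its centre
- screwdriver: Bystander: screwdriver with orange handle lying on the bench

How it is judged:
By the outcome, as a careful person would: the job done as asked, in the order asked, and still so for the second after the job is handed in, with the robot touching nothing.
It also fails if it takes over 72 s, if anything falls off the work surface, if the arm or the gripper's body presses on something with over 40 N, if the wrist force passes 120 N, or if a joint passes its speed limit or range.

ROBOT

A 6-joint arm with a two-finger parallel gripper is mounted at the origin on the work surface. World frame = base frame: x ahead of the robot, y to its left, z up, the work surface at z = 0. Lengths are in m, angles in rad, forces in N, time in s.
With the tool pointing down it reaches from about 0.375 to 0.9 m from the base axis. Payload 3.1 kg.
Tool frame: the origin (TCP) lies midway between the tips of the shut fingers; the grasp point (between the pads) lies 19 mm behind it (manip.pinch_z is the distance from the TCP to the grasp point, in m); z points along the fingers, y is the line along which they close (so a half turn about z gives the same grasp; the last joint's range is limited). The gripper opens to 85 mm and grips with 20 to 120 N. Pads are 22 mm wide; open, the fingers measure 114 mm over their backs; the gripper's body (76 mm by 85 mm) begins 54 mm behind the grasp point. The pads swing forward as they close: fully open they stand 13 mm farther back than shut.
Start: joints at [-1.435, 0.527, 1.433, -0, 1.181, -0.178], TCP at [0.194, -0.594, 0.231] pointing down, gripper open.
Joint ranges: [-3.08, 3.08], [-0.75, 2.2], [0.22, 2.44], [-1.43, 4.57], [0, 2.65], [-2.85, 2.85]. Speed limits (rad/s): [2.79, 2.79, 3.14, 3.14, 3.14, 3.14].

INTERFACE

Orientations are given as a unit quaternion [x, y, z, w].
In Python, from station import manip, viewer, ticket gives the robot as it stands.
- The arm moves only by the shell command python3 -m creep 'ROWS' [FORCE]. ROWS is JSON, a list of rows, each an object with "slide": the shift along the tool's x, y, z in cm, a list of three; "angular": the turn, a rotation vector about the tool's x, y, z in rad, a list of three; "claw": the opening, from -1 (shut) to 1 (fully open). A call has 1 to 10 rows; each row shifts and turns the commanded pose from where the row before left it, along the tool's axes as they then stand; what a row does not reach is not made up. A row lasts 1/12 s, in which the tool goes at most 41.7 mm and 7.16 degrees, less where a joint would pass 70% of its speed; a pose out of reach is approached as far as the arm can. A call with a gripper value outside its range is refused whole. The fingers move at their own pace and stop on an object; FORCE is the grip in N (left out, the last holds). Time passes only in rows, so rows that do not move let the fingers close. It gives the time, the measured TCP pose, the force, the opening and the grip force at its end, in the units of the state.
- manip.sense(): the state, without advancing time (a new reading comes with each control period).
- viewer.snapshot(name): name is "scene" or "top" or "wrist"; returns the picture (400x640x3 uint8, blue, green, red); there is no depth.
- viewer.calibration(name): a dict with "fov_y" (degrees; the focal length in pixels is half the picture's height over the tangent of half this angle, whatever the lens; pixels are square), "cx", "cy" (the principal point, pixels), "T" (4x4, takes a point from camera to world coordinates); the wrist camera has in their place "tool_from_camera" (4x4, takes a point from camera to tool coordinates, whose origin is the TCP and whose axes are the flange's). Camera axes: x right, y up, looking along -z (the intrinsics and any distortion apply to the point x, -y, -z); pixel columns grow to the right and rows downward; lengths in m; the calibration is good to about 2 mm. The wrist camera is an equidistant fisheye: a pixel r from the principal point sees the ray r / f radians off the axis. A picture is of the moment at which its call begins: read the wrist's pose just before it. calibration takes no time and is no camera call.
- ticket.sign_off(): hands the job in; it is judged then, once.
The state is a dict: "t": time; "q": joint angles; "qd": joint speeds; "tau": joint torques, N m; "tcp_pos": TCP position; "tool_rot": TCP orientation; "force": force on the tool from outside, world axes, zero at the start; "ft_torque": the same for the moment, N m; "finger_gap": opening from 0.0 (shut) to 1.0 (fully open); "gripper_force": force on a finger pad.
Only numpy, scipy, OpenCV 4.12 (cv2) and the standard library are available. Lean on these libraries where they do the work, as an engineer would, in place of code of your own. Each camera call takes 0.05 s, during which the arm holds its last target. There are 200 camera calls.

## Working session

There is one attempt and no reset: what is moved stays moved. The work goes in short steps, Python scripts to look and compute and a shell command to move; the robot and the scene stay as the last step left them, time stands still between calls to the robot, and variables do not carry over. Pictures are saved under pics/ and viewed, at most 10 in all, crops included, and the job is handed in when it is done.

```bash
ls; mkdir -p pics
python3 - <<'E'
from station import manip, viewer
import cv2,numpy as np
np.set_printoptions(precision=4,suppress=True)
s=manip.sense();print(s['t'],s['tcp_pos'],s['tool_rot'],s['finger_gap'],manip.pinch_z)
for n in ['scene','top','wrist']:
    im=viewer.snapshot(n);cv2.imwrite(f'pics/{n}0.png',im);c=viewer.calibration(n)
    for k in c:print(n,k,np.array(c[k]).round(4).tolist())
a=cv2.imread('pics/scene0.png');b=cv2.imread('pics/top0.png')
E
```

```text
pics
0.0 [ 0.1935 -0.5936  0.2303] [ 0.9876  0.1568  0.     -0.0011] 1.0016180051379913 0.0187
scene fov_y 57.7266
scene cx 318.5174
scene cy 193.109
scene T [[-0.8811, -0.304, 0.3623, 0.9387], [0.4729, -0.5761, 0.6667, 0.7334], [0.006, 0.7587, 0.6514, 0.7051], [0.0, 0.0, 0.0, 1.0]]
top fov_y 52.2072
top cx 316.8434
top cy 191.8829
top T [[-0.0211, 0.999, -0.04, 0.523], [-0.9997, -0.0217, -0.0136, 0.1012], [-0.0145, 0.0397, 0.9991, 1.25], [0.0, 0.0, 0.0, 1.0]]
wrist fov_y 65.7065
wrist cx 321.9459
wrist cy 196.6261
wrist tool_from_camera [[-0.0005, 0.9595, 0.2819, 0.0707], [1.0, 0.0001, 0.0015, 0.0002], [0.0014, 0.2819, -0.9595, -0.1437], [0.0, 0.0, 0.0, 1.0]]
```

View pics/scene0.png

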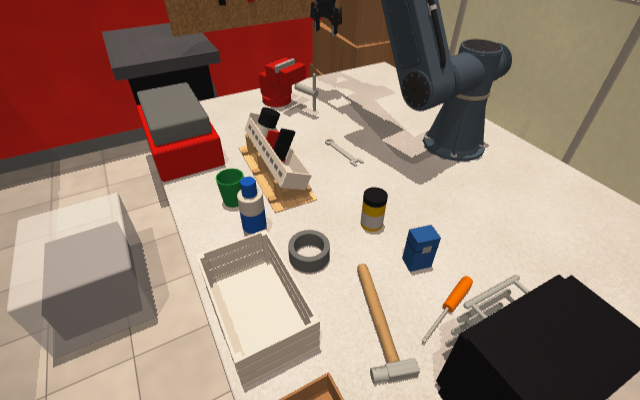

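View pics/top0.png

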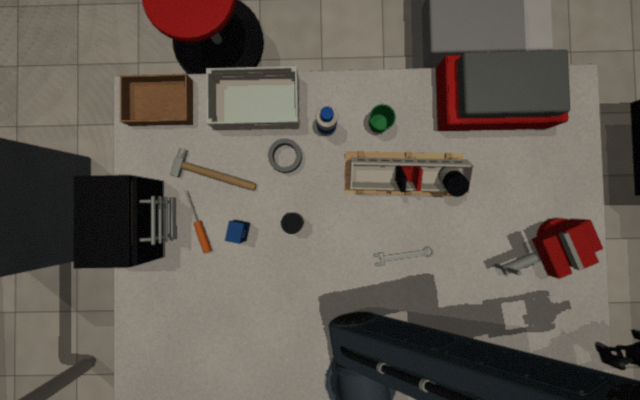

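The pictures show the box at top-view columns 345-470, with the jar at (455,182) by the right (tall) end and the divider at (408,178). The canister is at (291,222) and the case at (237,231). I'll turn the gripper so it closes along world x, raise it, and then look from above the box.

```bash
cat > h.py <<'E'
from station import manip, viewer
import cv2,numpy as np
from scipy.spatial.transform import Rotation as R
np.set_printoptions(precision=4,suppress=True)
def snap(n,f):
    s=manip.sense(); im=viewer.snapshot(n); cv2.imwrite(f'pics/{f}.png',im)
    np.savez(f'pics/{f}.npz',p=s['tcp_pos'],q=s['tool_rot'],n=n); return im
def ray(f,px):
    d=np.load(f'pics/{f}.npz'); n=str(d['n']); c=viewer.calibration(n)
    fl=200/np.tan(np.radians(c['fov_y'])/2); u=(np.atleast_2d(px)-[c['cx'],c['cy']])/fl
    if n=='wrist':
        r=np.linalg.norm(u,axis=1)+1e-12; v=np.c_[u[:,0]*np.sin(r)/r,-u[:,1]*np.sin(r)/r,-np.cos(r)]
        M=np.eye(4);M[:3,:3]=R.from_quat(d['q']).as_matrix();M[:3,3]=d['p'];T=M@np.array(c['tool_from_camera'])
    else:
        v=np.c_[u[:,0],-u[:,1],-np.ones(len(u))]; T=np.array(c['T'])
    v=v@T[:3,:3].T; return T[:3,3],v/np.linalg.norm(v,axis=1)[:,None]
def onz(f,px,z): o,v=ray(f,px); return o+v*((z-o[2])/v[:,2])[:,None]
def tri(*fp):
    A=np.zeros((3,3));b=np.zeros(3);L=[]
    for f,px in fp:
        o,v=ray(f,px);P=np.eye(3)-np.outer(v[0],v[0]);A+=P;b+=P@o;L.append((P,o))
    x=np.linalg.solve(A,b);return x,max(np.linalg.norm(P@(x-o)) for P,o in L)
def plan(p,Rt):
    """rotvec first (tool axes), then shift in the turned tool's axes, cm"""
    s=manip.sense();R0=R.from_quat(s['tool_rot'])
    print('t',s['t'],'rot',(R0.inv()*Rt).as_rotvec(),'then shift cm',Rt.inv().apply(np.array(p)-s['tcp_pos'])*100)
E
python3 -m creep '[{"slide":[0,0,-1],"angular":[0,0,-0.12],"claw":1},{"slide":[0,0,-1],"angular":[0,0,-0.12],"claw":1},{"slide":[0,0,-1],"angular":[0,0,-0.12],"claw":1},{"slide":[0,0,-1],"angular":[0,0,-0.12],"claw":1},{"slide":[0,0,-1],"angular":[0,0,-0.12],"claw":1},{"slide":[0,0,-1],"angular":[0,0,-0.12],"claw":1},{"slide":[0,0,-1],"angular":[0,0,-0.12],"claw":1},{"slide":[0,0,-1],"angular":[0,0,-0.12],"claw":1},{"slide":[0,0,-1],"angular":[0,0,-0.12],"claw":1},{"slide":[0,0,-1],"angular":[0,0,-0.12],"claw":1}]'
python3 - <<'E'
from h import *
Rt=R.from_matrix(np.array([[0,1,0],[1,0,0],[0,0,-1.]]).T)
plan([0.5,-0.2,0.33],Rt); print(Rt.as_matrix())
E
```

```text
t: 0.98
tcp_pos: [0.1935, -0.5939, 0.3313]
tool_rot: [0.725, 0.689, 0.0, -0.0]
force: [0.3, 0.2, 0.0]
finger_gap: 1.002
gripper_force: 0.0
t 0.9833 rot [-0.0002 -0.0011 -0.0501] then shift cm [39.3919 30.6513  0.13  ]
[[ 0.  1.  0.]
 [ 1.  0.  0.]
 [ 0.  0. -1.]]
```

```bash
python3 -m creep '[{"slide":[3,2.5,0],"angular":[0,0,-0.05],"claw":1},{"slide":[3,2.5,0],"angular":[0,0,0],"claw":1},{"slide":[3,2.5,0],"angular":[0,0,0],"claw":1},{"slide":[3,2.5,0],"angular":[0,0,0],"claw":1},{"slide":[3,2.5,0],"angular":[0,0,0],"claw":1},{"slide":[3,2.5,0],"angular":[0,0,0],"claw":1},{"slide":[3,2.5,0],"angular":[0,0,0],"claw":1},{"slide":[3,2.5,0],"angular":[0,0,0],"claw":1},{"slide":[3,2.5,0],"angular":[0,0,0],"claw":1},{"slide":[3,2.5,0],"angular":[0,0,0],"claw":1}]'
python3 -m creep '[{"slide":[3,2,0],"angular":[0,0,0],"claw":1},{"slide":[3,2,0],"angular":[0,0,0],"claw":1},{"slide":[3,1,0],"angular":[0,0,0],"claw":1},{"slide":[0,0,0],"angular":[0,0,0],"claw":1},{"slide":[0,0,0],"angular":[0,0,0],"claw":1}]'
python3 - <<'E'
from h import *
snap('wrist','w1')
E
```

```text
t: 1.82
tcp_pos: [0.4476, -0.2952, 0.3312]
tool_rot: [0.709, 0.705, 0.0, -0.0]
force: [0.3, -0.8, 0.6]
finger_gap: 1.002
gripper_force: 0.0
t: 2.23
tcp_pos: [0.4975, -0.2057, 0.3311]
tool_rot: [0.708, 0.706, -0.0, -0.0]
force: [-0.4, -0.5, 0.1]
finger_gap: 1.001
gripper_force: 0.0
```

View pics/w1.png

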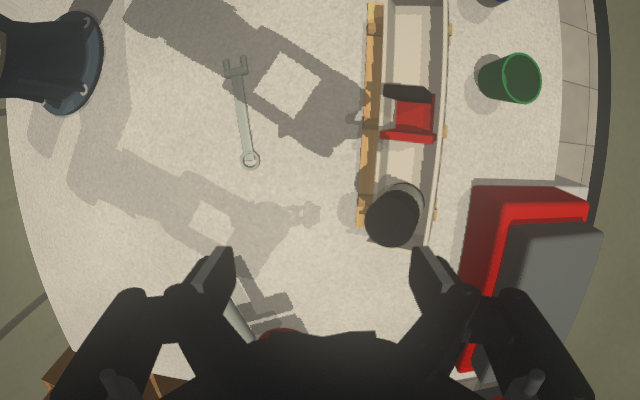

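The wrist view shows the jar at (395,217), the divider's red face at about (410,140), its black handle at (408,90), the cup at (510,78) and the spanner. I'll go along +y for more views.

```bash
python3 -m creep '[{"slide":[3,1,0],"angular":[0,0,0],"claw":1},{"slide":[3,1,0],"angular":[0,0,0],"claw":1},{"slide":[3,1,0],"angular":[0,0,0],"claw":1},{"slide":[3,0,0],"angular":[0,0,0],"claw":1},{"slide":[0,0,0],"angular":[0,0,0],"claw":1},{"slide":[0,0,0],"angular":[0,0,0],"claw":1}]'
python3 -c "from h import *;snap('wrist','w2')"
python3 -m creep '[{"slide":[4,-0.5,0],"angular":[0,0,0],"claw":1},{"slide":[4,-0.5,0],"angular":[0,0,0],"claw":1},{"slide":[4,-1,0],"angular":[0,0,0],"claw":1},{"slide":[4,-1,0],"angular":[0,0,0],"claw":1},{"slide":[4,-1,0],"angular":[0,0,0],"claw":1},{"slide":[0,0,0],"angular":[0,0,0],"claw":1},{"slide":[0,0,0],"angular":[0,0,0],"claw":1}]'
python3 - <<'E'
from h import *
b=snap('wrist','w3')
a=cv2.imread('pics/w2.png')
# crops stacked
m=np.vstack([a[0:300,100:640],b[0:300,100:640]]);cv2.imwrite('pics/m1.png',m)
E
```

```text
t: 2.78
tcp_pos: [0.5278, -0.0878, 0.3313]
tool_rot: [0.709, 0.705, -0.0, 0.0]
force: [-0.2, -0.1, 0.0]
finger_gap: 0.998
gripper_force: 0.0
t: 3.42
tcp_pos: [0.4892, 0.1127, 0.3314]
tool_rot: [0.709, 0.706, -0.0, 0.0]
force: [0.8, -0.4, -0.4]
finger_gap: 1.002
gripper_force: 0.0
```

View pics/m1.png

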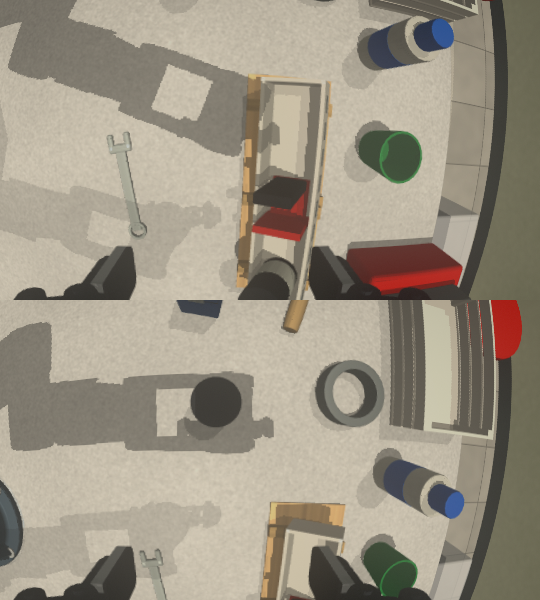

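```bash
python3 -m creep '[{"slide":[4,-1,0],"angular":[0,0,0],"claw":1},{"slide":[4,-1,0],"angular":[0,0,0],"claw":1},{"slide":[4,-1,0],"angular":[0,0,0],"claw":1},{"slide":[0,0,0],"angular":[0,0,0],"claw":1},{"slide":[0,0,0],"angular":[0,0,0],"claw":1}]'
python3 - <<'E'
from h import *
c=snap('wrist','w4')
a=cv2.imread('pics/w1.png');b=cv2.imread('pics/w2.png');t=cv2.imread('pics/scene0.png')
f=lambda i,y,x,h,w,k:cv2.resize(i[y:y+h,x:x+w],None,fx=k,fy=k,interpolation=cv2.INTER_CUBIC)
m=np.hstack([f(a,0,340,260,130,2.3),f(b,60,330,240,130,2.3)[:598]]) if 0 else np.hstack([f(a,0,340,250,120,2.4),f(b,60,330,240,100,2.5),f(c,0,180,240,100,2.5)])
print(m.shape);cv2.imwrite('pics/m2.png',m)
E
```

```text
t: 3.88
tcp_pos: [0.4609, 0.2323, 0.3312]
tool_rot: [0.709, 0.705, -0.0, 0.001]
force: [0.3, -0.6, 0.1]
finger_gap: 0.998
gripper_force: 0.0
(600, 788, 3)
```

View pics/m2.png

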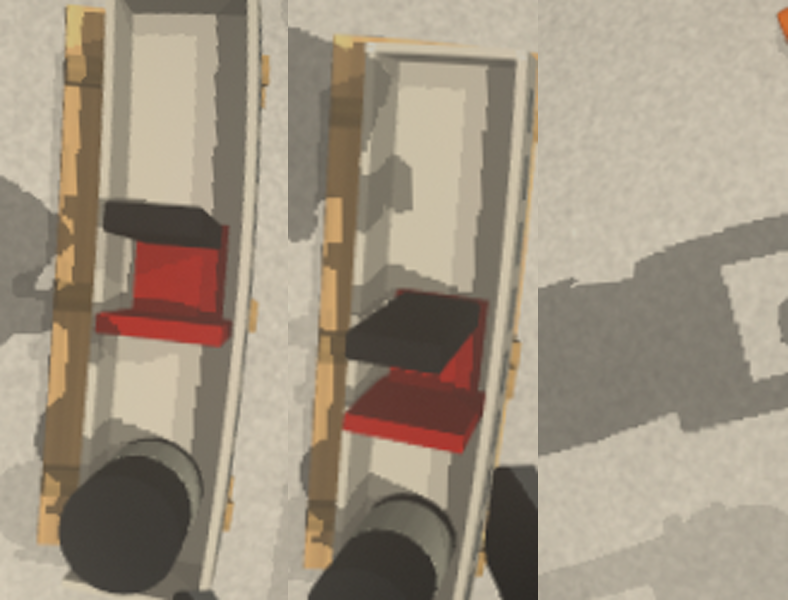

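The crops show the divider's plate top edge, the dark handle top, the rims and the jar. I'll triangulate these now, and find the case and canister by mask in w3 and w4.

Run:
```python
from h import *
A=lambda u,v:(340+u/2.4,v/2.4)
B=lambda u,v:(330+(u-288)/2.5,60+v/2.5)
for n,a,b in [('plate lowx',(97,331),(345,431)),('plate highx',(222,345),(462,451)),('handle back?L',(105,200),(400,295)),('floor redcorner',(228,226),(487,300))]:
    print(n,*tri(('w1',A(*a)),('w2',B(*b))))
print('hi rim in w1',onz('w1',[A(247,20),A(205,590)],.1176))
print('hi rim in w2',onz('w2',[B(515,60),B(465,590)],.1176))
print('end rim w2',onz('w2',[B(375,52)],.088),onz('w2',[B(515,60)],.1176))
def big(m,mn=60):
    n,l,s,c=cv2.connectedComponentsWithStats(m.astype(np.uint8))
    return [(i,s[i].tolist(),c[i]) for i in range(1,n) if s[i][4]>mn],l
for f in ['w1','w3','w4']:
    im=cv2.imread(f'pics/{f}.png');h=cv2.cvtColor(im,cv2.COLOR_BGR2HSV)
    o,l=big((h[...,0]>100)&(h[...,0]<125)&(h[...,1]>110)&(h[...,2]>40)); 
    for i,s,c in o: print(f,'blue',s,c)
    o,l=big((im.max(2)<62),400)
    for i,s,c in o: print(f,'black',s,c)
for f,n in (('scene0','scene'),('top0','top')):
    np.savez(f'pics/{f}.npz',p=0,q=0,n=n)
w=cv2.imread('pics/w4.png'); s=cv2.imread('pics/scene0.png');t=cv2.imread('pics/top0.png')
f=lambda i,y,x,h,w,k:cv2.resize(i[y:y+h,x:x+w],None,fx=k,fy=k,interpolation=cv2.INTER_CUBIC)
m=np.hstack([f(w,0,150,300,260,2),f(s,180,350,100,100,2.8).repeat(1,0)[:280]if 0 else np.vstack([f(s,180,350,100,93,3),f(t,200,220,100,93,3)])])
print(m.shape);cv2.imwrite('pics/m3.png',m)
```

```text
plate lowx [ 0.5645 -0.1678  0.1184] 0.00021686055543808407
plate highx [ 0.6204 -0.1702  0.1407] 0.000493101473206152
handle back?L [ 0.5827 -0.1024  0.0947] 0.010715171733614888
floor redcorner [ 0.6453 -0.1103  0.0771] 0.00017053992384140113
hi rim in w1 [[ 0.6425 -0.003   0.1176]
 [ 0.6328 -0.3069  0.1176]]
hi rim in w2 [[ 0.6428  0.0155  0.1176]
 [ 0.6371 -0.2682  0.1176]]
end rim w2 [[0.58   0.0186 0.088 ]] [[0.6428 0.0155 0.1176]]
w1 black [593, 0, 18, 111, 1138] [603.2214  46.8576]
w1 black [0, 11, 104, 97, 6782] [45.4502 57.228 ]
w1 black [49, 242, 546, 158, 43304] [329.256  348.6079]
w3 blue [545, 192, 19, 26, 385] [553.8416 204.6104]
w3 black [597, 58, 15, 86, 913] [604.3001  97.2442]
w3 black [7, 180, 104, 108, 5759] [ 62.6053 231.8034]
w3 black [0, 225, 38, 137, 3752] [ 15.2196 296.7159]
w3 black [50, 258, 545, 142, 43733] [328.5083 349.1758]
w4 blue [295, 47, 53, 32, 995] [318.3286  60.9367]
w4 blue [538, 275, 19, 22, 261] [547.1111 285.7165]
w4 black [596, 95, 18, 103, 734] [605.842  142.4401]
w4 black [0, 237, 595, 163, 54108] [263.4522 342.2237]
(600, 799, 3)
```

View pics/m3.png

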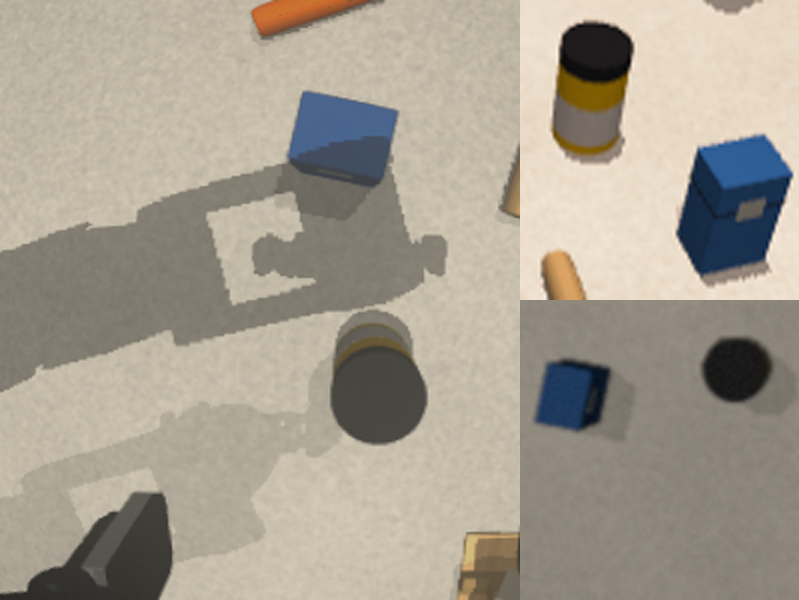

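Run:
```python
from h import *
W=lambda u,v:(150+u/2,v/2); S=lambda u,v:(350+(u-520)/3,180+v/3); T=lambda u,v:(220+(u-520)/3,200+(v-300)/3)
P=[]
for n,a,b in [('-+',(304,92),(791,173)),('++',(398,111),(720,188)),('--',(290,158),(765,135))]:
    x,e=tri(('w4',W(*a)),('scene0',S(*b)));P.append(x);print(n,x,e)
print('at .105',onz('w4',[W(304,92),W(398,111),W(290,158),W(380,186)],.105))
print('canister',tri(('w4',W(378,395)),('w3',(316,102))), tri(('w4',W(378,395)),('top0',T(737,368))),onz('w4',[W(378,395)],.105),onz('top0',[T(737,368)],.105))
# refine circles
for f,c,r in (('w4',W(378,395),26),('w3',(316,102),30),('w1',(392,218),32)):
    g=cv2.GaussianBlur(cv2.cvtColor(cv2.imread(f'pics/{f}.png'),cv2.COLOR_BGR2GRAY),(3,3),0)
    h=cv2.HoughCircles(g[int(c[1])-45:int(c[1])+45,int(c[0])-45:int(c[0])+45],cv2.HOUGH_GRADIENT,1,30,param1=80,param2=12,minRadius=r-8,maxRadius=r+5)
    print(f,None if h is None else h[0][:2]+[int(c[0])-45,int(c[1])-45,0],c)
jt=(392,218)
print('jar top, at z 62+95c25=.148',onz('w1',[jt],.148), onz('top0',[(455.5,182)],.148))
```

```text
-+ [0.4371 0.3797 0.1047] 0.00034963396309943876
++ [0.4928 0.3671 0.1048] 0.0005282528288549848
-- [0.4281 0.34   0.1049] 0.0010946608551731408
at .105 [[0.4373 0.3794 0.105 ]
 [0.4924 0.3675 0.105 ]
 [0.4289 0.3392 0.105 ]
 [0.4816 0.3219 0.105 ]]
canister (array([0.4814, 0.1917, 0.0977]), np.float64(7.196484436807496e-05)) (array([0.4827, 0.1886, 0.0864]), np.float64(0.0007587514048269101)) [[0.4809 0.1939 0.105 ]] [[0.484  0.1873 0.105 ]]
w4 [[339.5 196.5  24.6]] (339.0, 197.5)
w3 [[315.5 101.5  25.8]] (316, 102)
w1 [[399.5 218.5  35.3]] (392, 218)
jar top, at z 62+95c25=.148 [[ 0.5762 -0.2556  0.148 ]] [[ 0.5856 -0.2575  0.148 ]]
```

```bash
cat >> h.py <<'E'
BO=np.array([0.6235,-0.158,0.062]); BR=R.from_euler('z',-1.7,degrees=True)*R.from_euler('y',-25,degrees=True)
TB=R.from_matrix(BR.as_matrix()@np.array([[0,1,0],[1,0,0],[0,0,-1.]]))
box=lambda p:BO+BR.apply(np.array(p)/1000)      # mm -> world
inv=lambda w:BR.inv().apply(np.array(w)-BO)*1000
down=lambda yaw:R.from_matrix(R.from_euler('z',yaw,degrees=True).as_matrix()@np.array([[0,1,0],[1,0,0],[0,0,-1.]]))
def st(): 
    s=manip.sense(); print('t',s['t'],'box mm',inv(s['tcp_pos']),'F box',BR.inv().apply(s['force']),'gap',s['finger_gap'],s['gripper_force'])
E
python3 - <<'E'
from h import *
print(inv([0.5645,-0.1678,0.1184]),inv([0.6204,-0.1702,0.1407]),inv([.578,-.256,.148]),TB.as_matrix())
fy=np.mean([inv([0.5645,-0.1678,0.1184])[1],inv([0.6204,-0.1702,0.1407])[1]])
plan(box([0,fy+55,73+90]),TB)
E
```

```text
[-29.3495 -11.546   75.9164] [ 30.7798 -12.2866  72.483 ] [ -2.2388 -99.3067  95.9345] [[ 0.0297  0.9059  0.4224]
 [ 0.9996 -0.0269 -0.0125]
 [-0.      0.4226 -0.9063]]
t 3.9333 rot [-0.4358 -0.0037  0.0223] then shift cm [-34.1236   4.3782  15.4432]
```

```bash
python3 -m creep '[{"slide":[0,0,0],"angular":[-0.109,0,0.006],"claw":1},{"slide":[0,0,0],"angular":[-0.109,0,0.006],"claw":1},{"slide":[0,0,0],"angular":[-0.109,0,0.006],"claw":1},{"slide":[0,0,0],"angular":[-0.109,0,0.004],"claw":1},{"slide":[-3,0,0],"angular":[0,0,0],"claw":1},{"slide":[-3,0,0],"angular":[0,0,0],"claw":1},{"slide":[-3.5,0.5,1],"angular":[0,0,0],"claw":1},{"slide":[-3.5,0.5,1],"angular":[0,0,0],"claw":1},{"slide":[-3.5,0.5,1.5],"angular":[0,0,0],"claw":1},{"slide":[-3.5,0.5,1.5],"angular":[0,0,0],"claw":1}]'
python3 -m creep '[{"slide":[-3.5,0.5,2],"angular":[0,0,0],"claw":1},{"slide":[-3.5,0.5,2],"angular":[0,0,0],"claw":1},{"slide":[-3.5,0.5,2],"angular":[0,0,0],"claw":1},{"slide":[-3,0.5,2],"angular":[0,0,0],"claw":1},{"slide":[0,0,0],"angular":[0,0,0],"claw":1},{"slide":[0,0,0],"angular":[0,0,0],"claw":1}]'
python3 - <<'E'
from h import *
plan(box([0,43,73+90]),TB);st();im=snap('wrist','w5');cv2.imwrite('pics/w5c.png',im)
E
```

```text
t: 4.77
tcp_pos: [0.4943, 0.0273, 0.294]
tool_rot: [0.701, 0.679, 0.152, 0.155]
force: [0.7, 0.2, 0.3]
finger_gap: 0.999
gripper_force: 0.0
t: 5.27
tcp_pos: [0.5415, -0.109, 0.2276]
tool_rot: [0.703, 0.678, 0.151, 0.153]
force: [-0.3, 0.9, -0.5]
finger_gap: 0.995
gripper_force: 0.0
t 5.2667 rot [-0.0025 -0.002  -0.0067] then shift cm [-0.3526  0.5584  2.2335]
t 5.2667 box mm [ -5.5838  46.5257 185.3351] F box [-0.4465  0.8974 -0.2979] gap 0.9952878870291608 0.0
```

View pics/w5c.png

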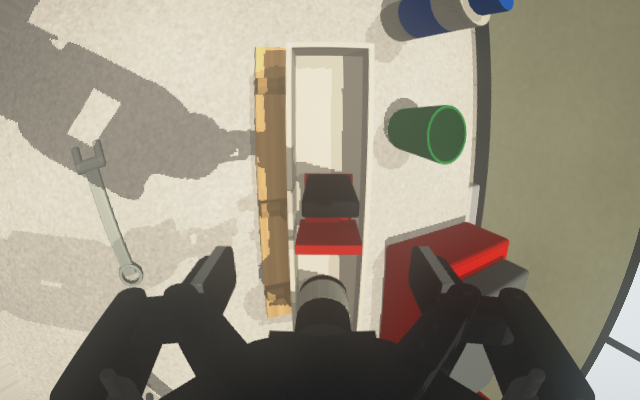

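```bash
cat >> h.py <<'E'
def onb(f,px,zb):
    o,v=ray(f,px); o=inv(o); v=BR.inv().apply(v); return o+v*((zb-o[2])/v[:,2])[:,None]
E
python3 - <<'E'
from h import *
print('handle z106',onb('w5',[(303,216),(359,216),(303,206),(359,206)],106))
print('plate front z70',onb('w5',[(295,253),(363,253)],70))
print('rim z45 end',onb('w5',[(293,54),(363,54),(288,48),(369,48)],45))
g=cv2.cvtColor(cv2.imread('pics/w5.png'),cv2.COLOR_BGR2GRAY)
print(g[196:226,330]);print(g[110,280:376]);print(g[212,296:366]);print(g[44:62,330])
E
```

```text
handle z106 [[-20.8058  37.0849 106.    ]
 [ 22.2264  36.7602 106.    ]
 [-20.5922  45.1479 106.    ]
 [ 21.9885  44.8496 106.    ]]
plate front z70 [[-31.9664 -12.6506  70.    ]
 [ 31.6667 -13.2112  70.    ]]
rim z45 end [[-31.6465 169.0693  45.    ]
 [ 31.6544 168.9291  45.    ]
 [-36.1711 174.9849  45.    ]
 [ 37.2303 174.8763  45.    ]]
[63 62 63 63 63 63 64 64 63 66 68 68 67 69 68 67 68 68 66 66 67 71 80 80
 80 80 77 73 73 73]
[118 117 116 118 121 168 219 228 228 228 222 199 164 165 164 193 221 228
 228 228 228 228 228 228 228 228 228 228 229 228 228 228 228 229 229 229
 228 229 229 229 229 229 228 229 229 229 229 229 229 229 226 215 216 215
 216 215 215 215 215 215 215 216 196 142 141 141 141 140 141 141 142 141
 141 140 141 140 140 140 141 140 141 136 125 116 117 117 118 133 192 228
 228 228 229 226 225 224]
[152 133 133 132 133 115  65  66  67  68  67  67  65  67  65  66  67  66
  66  67  67  67  67  66  66  67  67  66  65  67  66  67  68  68  68  67
  68  67  68  68  69  69  68  69  69  70  69  70  70  70  70  70  71  71
  72  73  72  72  73  73  73  71  76 110 112 113 113 122 153 223]
[227 226 220 149 119 124 124 124 124 124 125 151 214 214 214 214 214 214]
```

The box frame checks out: the end rim is at y=175, the plate face at y=-13 and the handle is centred at x≈0.5, y≈42. I'll descend and grip the handle.

```bash
python3 -m creep '[{"slide":[-0.4,0.6,2],"angular":[0,0,0],"claw":1},{"slide":[0,0,3],"angular":[0,0,0],"claw":1},{"slide":[0,0,3],"angular":[0,0,0],"claw":1},{"slide":[0,0,2],"angular":[0,0,0],"claw":1},{"slide":[0,0,1.2],"angular":[0,0,0],"claw":1},{"slide":[0,0,0],"angular":[0,0,0],"claw":1},{"slide":[0,0,0],"angular":[0,0,0],"claw":0},{"slide":[0,0,0],"angular":[0,0,0],"claw":-1},{"slide":[0,0,0],"angular":[0,0,0],"claw":-1},{"slide":[0,0,0],"angular":[0,0,0],"claw":-1}]' 30
python3 -m creep '[{"slide":[0,0,0],"angular":[0,0,0],"claw":-1},{"slide":[0,0,0],"angular":[0,0,0],"claw":-1},{"slide":[0,0,0],"angular":[0,0,0],"claw":-1}]'
python3 -c "from h import *;st()"
```

```text
t: 6.15
tcp_pos: [0.5933, -0.1086, 0.131]
tool_rot: [0.7, 0.681, 0.152, 0.153]
force: [-2.4, 0.5, 3.2]
finger_gap: 0.513
gripper_force: 30.2
t: 6.4
tcp_pos: [0.5934, -0.1086, 0.131]
tool_rot: [0.7, 0.681, 0.152, 0.153]
force: [-5.8, 0.7, 3.5]
finger_gap: 0.506
gripper_force: 30.5
t 6.4 box mm [ 0.534  48.5256 75.9124] F box [-3.7755  0.5492  5.6411] gap 0.5059606056889918 30.465489327907562
```

```bash
python3 -m creep '[{"slide":[0.5,0,0],"angular":[0,0,0],"claw":-1},{"slide":[1.2,0,0],"angular":[0,0,0],"claw":-1},{"slide":[1.2,0,0],"angular":[0,0,0],"claw":-1},{"slide":[1.2,0,0],"angular":[0,0,0],"claw":-1},{"slide":[1.2,0,0],"angular":[0,0,0],"claw":-1},{"slide":[1.2,0,0],"angular":[0,0,0],"claw":-1},{"slide":[1.2,0,0],"angular":[0,0,0],"claw":-1},{"slide":[1.2,0,0],"angular":[0,0,0],"claw":-1},{"slide":[1.2,0,0],"angular":[0,0,0],"claw":-1},{"slide":[0.3,0,0],"angular":[0,0,0],"claw":-1}]'
python3 -m creep '[{"slide":[0,0,0],"angular":[0,0,0],"claw":-1},{"slide":[0,0,0],"angular":[0,0,0],"claw":-1}]'
python3 -c "from h import *;st()"
```

```text
t: 7.23
tcp_pos: [0.5978, -0.0045, 0.1311]
tool_rot: [0.7, 0.681, 0.153, 0.154]
force: [1.3, -2.9, -2.7]
finger_gap: 0.509
gripper_force: 33.2
t: 7.4
tcp_pos: [0.5978, -0.0048, 0.1311]
tool_rot: [0.7, 0.681, 0.153, 0.154]
force: [1.6, 3.3, -0.0]
finger_gap: 0.507
gripper_force: 33.4
t 7.4 box mm [  1.8177 152.3875  75.3716] F box [ 1.306   3.3575 -0.6484] gap 0.5069650466821656 33.36572885513306
```

```bash
python3 -m creep '[{"slide":[0,0,0],"angular":[0,0,0],"claw":0.5},{"slide":[0,0,0],"angular":[0,0,0],"claw":1},{"slide":[0,0,0],"angular":[0,0,0],"claw":1},{"slide":[0,0,0],"angular":[0,0,0],"claw":1},{"slide":[0,0,0],"angular":[0,0,0],"claw":1},{"slide":[0,0,-2],"angular":[0,0,0],"claw":1},{"slide":[0,0,-3],"angular":[0,0,0],"claw":1},{"slide":[0,0,-3],"angular":[0,0,0],"claw":1},{"slide":[0,0,-3],"angular":[0,0,0],"claw":1},{"slide":[0,0,-1],"angular":[0,0,0],"claw":1}]'
python3 -c "
from h import *;st();plan([.4605,.3535,.2],down(-12.7))"
```

```text
t: 8.23
tcp_pos: [0.5465, -0.0043, 0.2425]
tool_rot: [0.7, 0.68, 0.153, 0.155]
force: [0.2, -0.3, 0.4]
finger_gap: 1.0
gripper_force: 0.0
t 8.2333 box mm [  2.3513 151.3034 198.0188] F box [ 0.3194 -0.3178  0.2927] gap 1.000356284527991 0.0
t 8.2333 rot [ 0.4387 -0.0459  0.1904] then shift cm [ 33.0189 -16.2536   4.246 ]
```

```bash
python3 -m creep '[{"slide":[0,0,0],"angular":[0.0877,-0.0092,0.038],"claw":1},{"slide":[0,0,0],"angular":[0.0877,-0.0092,0.038],"claw":1},{"slide":[0,0,0],"angular":[0.0877,-0.0092,0.038],"claw":1},{"slide":[0,0,0],"angular":[0.0877,-0.0092,0.038],"claw":1},{"slide":[0,0,0],"angular":[0.0877,-0.0092,0.038],"claw":1},{"slide":[3.3,-1.6,0],"angular":[0,0,0],"claw":1},{"slide":[3.3,-1.6,0],"angular":[0,0,0],"claw":1},{"slide":[3.3,-1.6,0],"angular":[0,0,0],"claw":1},{"slide":[3.3,-1.6,0],"angular":[0,0,0],"claw":1},{"slide":[3.3,-1.6,0],"angular":[0,0,0],"claw":1}]'
python3 -m creep '[{"slide":[3.3,-1.6,0],"angular":[0,0,0],"claw":1},{"slide":[3.3,-1.6,0],"angular":[0,0,0],"claw":1},{"slide":[3.3,-1.6,0.5],"angular":[0,0,0],"claw":1},{"slide":[3.3,-1.6,1],"angular":[0,0,0],"claw":1},{"slide":[3.3,-1.6,1],"angular":[0,0,0],"claw":1},{"slide":[0,0,1],"angular":[0,0,0],"claw":1},{"slide":[0,0,0],"angular":[0,0,0],"claw":1},{"slide":[0,0,0],"angular":[0,0,0],"claw":1}]'
python3 -c "
from h import *;plan([.4605,.3535,.061],down(-12.7));snap('wrist','w6')"
```

```text
t: 9.07
tcp_pos: [0.5043, 0.1757, 0.2388]
tool_rot: [0.781, 0.624, -0.002, -0.002]
force: [-0.5, 0.2, 0.0]
finger_gap: 1.002
gripper_force: 0.0
t: 9.73
tcp_pos: [0.4622, 0.3524, 0.2037]
tool_rot: [0.781, 0.625, -0.003, -0.002]
force: [-0.6, 0.0, -0.2]
finger_gap: 1.0
gripper_force: 0.0
t 9.7333 rot [-0.0064  0.0019  0.0012] then shift cm [ 0.0669 -0.1919 14.2693]
```

View pics/w6.png

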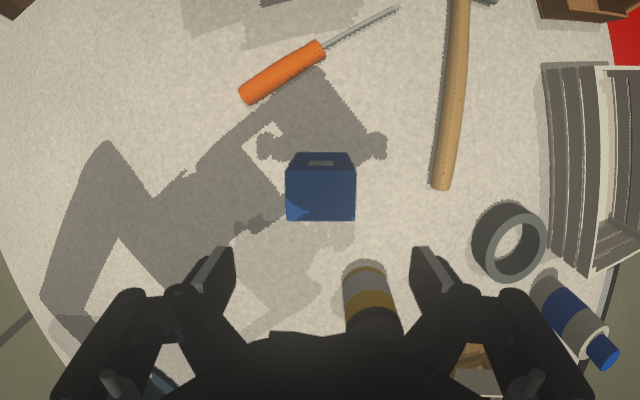

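The case is squarely in view: its top face runs from (286,168) to (356,221), centred on the gripper's column. I'll check the centre and then descend.

```bash
python3 -c "
from h import *
p=onz('w6',[(286,168),(356,168),(286,221),(356,221)],.105);print(p,p.mean(0))
c=onz('w3',[(315.5,101.5)],.105);print(c)"
python3 -m creep '[{"slide":[0,-0.2,2],"angular":[0,0,0],"claw":1},{"slide":[0,0,3],"angular":[0,0,0],"claw":1},{"slide":[0,0,3],"angular":[0,0,0],"claw":1}]'
```

```text
[[0.4379 0.3822 0.105 ]
 [0.4925 0.37   0.105 ]
 [0.4265 0.3383 0.105 ]
 [0.4839 0.3256 0.105 ]] [0.4602 0.354  0.105 ]
[[0.481 0.192 0.105]]
t: 10.03
tcp_pos: [0.4629, 0.3526, 0.126]
tool_rot: [0.782, 0.624, 0.001, -0.001]
force: [0.2, 0.6, -0.1]
finger_gap: 1.0
gripper_force: 0.0
```

```bash
python3 -m creep '[{"slide":[0,-0.2,3],"angular":[0,0,0],"claw":1},{"slide":[0,0,2],"angular":[0,0,0],"claw":1},{"slide":[0,0,1],"angular":[0,0,0],"claw":1},{"slide":[0,0,0],"angular":[0,0,0],"claw":1},{"slide":[0,0,0],"angular":[0,0,0],"claw":0},{"slide":[0,0,0],"angular":[0,0,0],"claw":-1},{"slide":[0,0,0],"angular":[0,0,0],"claw":-1},{"slide":[0,0,0],"angular":[0,0,0],"claw":-1},{"slide":[0,0,0],"angular":[0,0,0],"claw":-1},{"slide":[0,0,0],"angular":[0,0,0],"claw":-1}]' 40
python3 -c "
from h import *;st();plan([.4605,.3535,.061],down(-12.7))"
```

```text
t: 10.87
tcp_pos: [0.4602, 0.3545, 0.0668]
tool_rot: [0.781, 0.625, 0.001, -0.001]
force: [2.2, -2.3, 6.6]
finger_gap: 0.674
gripper_force: 44.2
t 10.8667 box mm [-159.6875  507.4228   79.7803] F box [ 4.8079 -2.2144  5.0139] gap 0.6738948773183764 44.17825698852539
t 10.8667 rot [-0.0005 -0.0026  0.0007] then shift cm [-0.0901  0.0522  0.5819]
```

```bash
python3 -m creep '[{"slide":[0,0,-1],"angular":[0,0,0],"claw":-1},{"slide":[0,0,-2],"angular":[0,0,0],"claw":-1},{"slide":[0,0,-3],"angular":[0,0,0],"claw":-1},{"slide":[0,0,-3],"angular":[0,0,0],"claw":-1},{"slide":[0,0,-3],"angular":[0,0,0],"claw":-1},{"slide":[0,0,-3],"angular":[0,0,0],"claw":-1},{"slide":[0,0,-2],"angular":[0,0,0],"claw":-1},{"slide":[0,0,0],"angular":[0,0,0],"claw":-1}]'
python3 -c "
from h import *;st();plan(box([0,-31,185]),TB)"
```

```text
t: 11.53
tcp_pos: [0.461, 0.3552, 0.2401]
tool_rot: [0.781, 0.625, 0.003, -0.001]
force: [0.8, 0.5, -2.1]
finger_gap: 0.677
gripper_force: 43.7
t 11.5333 box mm [-85.7543 508.1658 236.5133] F box [-0.1678  0.5641 -2.1985] gap 0.6770515785363314 43.66102874279022
t 11.5333 rot [-0.4316  0.0355 -0.1894] then shift cm [-53.9166   8.5754   5.1513]
```

```bash
python3 -m creep '[{"slide":[0,0,0],"angular":[-0.0863,0.0071,-0.0379],"claw":-1},{"slide":[0,0,0],"angular":[-0.0863,0.0071,-0.0379],"claw":-1},{"slide":[0,0,0],"angular":[-0.0863,0.0071,-0.0379],"claw":-1},{"slide":[0,0,0],"angular":[-0.0863,0.0071,-0.0379],"claw":-1},{"slide":[0,0,0],"angular":[-0.0863,0.0071,-0.0379],"claw":-1},{"slide":[-2,0.3,0],"angular":[0,0,0],"claw":-1},{"slide":[-3,0.5,0],"angular":[0,0,0],"claw":-1},{"slide":[-3.5,0.6,0],"angular":[0,0,0],"claw":-1},{"slide":[-3.5,0.6,0],"angular":[0,0,0],"claw":-1},{"slide":[-3.5,0.6,0],"angular":[0,0,0],"claw":-1}]'
python3 -m creep '[{"slide":[-3.5,0.6,0],"angular":[0,0,0],"claw":-1},{"slide":[-3.5,0.6,0],"angular":[0,0,0],"claw":-1},{"slide":[-3.5,0.6,0],"angular":[0,0,0],"claw":-1},{"slide":[-3.5,0.6,0],"angular":[0,0,0],"claw":-1},{"slide":[-3.5,0.6,0],"angular":[0,0,0],"claw":-1},{"slide":[-3.5,0.6,0],"angular":[0,0,0],"claw":-1},{"slide":[-3.5,0.6,0],"angular":[0,0,0],"claw":-1},{"slide":[-3.5,0.6,0],"angular":[0,0,0],"claw":-1},{"slide":[-3,0.5,0],"angular":[0,0,0],"claw":-1},{"slide":[-2,0,0],"angular":[0,0,0],"claw":-1}]'
python3 -m creep '[{"slide":[0,0,0],"angular":[0,0,0],"claw":-1},{"slide":[0,0,0],"angular":[0,0,0],"claw":-1}]'
python3 -c "
from h import *;st();plan(box([0,-31,90]),TB)"
```

```text
t: 12.37
tcp_pos: [0.4758, 0.1969, 0.2447]
tool_rot: [0.701, 0.682, 0.144, 0.153]
force: [0.4, -0.3, -2.6]
finger_gap: 0.677
gripper_force: 44.5
t: 13.2
tcp_pos: [0.5164, -0.1359, 0.2695]
tool_rot: [0.702, 0.68, 0.146, 0.154]
force: [-0.3, 0.3, -1.0]
finger_gap: 0.679
gripper_force: 44.5
t: 13.37
tcp_pos: [0.515, -0.1332, 0.2685]
tool_rot: [0.702, 0.68, 0.146, 0.152]
force: [-0.2, 0.8, -3.0]
finger_gap: 0.675
gripper_force: 44.5
t 13.3667 box mm [-11.6913  21.5903 233.2573] F box [-1.4746  0.837  -2.6527] gap 0.6750602644707202 44.49448764324188
t 13.3667 rot [-0.012   0.0032 -0.0013] then shift cm [-5.259   1.1691 14.3257]
```

```bash
python3 -m creep '[{"slide":[-2.6,0.6,0],"angular":[-0.012,0.003,-0.001],"claw":-1},{"slide":[-2.6,0.6,0],"angular":[0,0,0],"claw":-1},{"slide":[0,0,2],"angular":[0,0,0],"claw":-1},{"slide":[0,0,3],"angular":[0,0,0],"claw":-1},{"slide":[0,0,3],"angular":[0,0,0],"claw":-1},{"slide":[0,0,2.5],"angular":[0,0,0],"claw":-1},{"slide":[0,0,1.2],"angular":[0,0,0],"claw":-1},{"slide":[0,0,0],"angular":[0,0,0],"claw":-1},{"slide":[0,0,0],"angular":[0,0,0],"claw":-1}]'
python3 -c "
from h import *;st();plan(box([0,-31,67]),TB);snap('wrist','w7')"
```

```text
t: 14.12
tcp_pos: [0.575, -0.1852, 0.1688]
tool_rot: [0.699, 0.681, 0.151, 0.156]
force: [-0.7, 0.8, -1.3]
finger_gap: 0.675
gripper_force: 44.4
t 14.1167 box mm [  1.963  -28.6687 116.8984] F box [-1.2154  0.8106 -0.9072] gap 0.6748885620245512 44.43037390708923
t 14.1167 rot [ 0.0016 -0.0007  0.0036] then shift cm [-0.2331 -0.1963  4.9898]
```

View pics/w7.png

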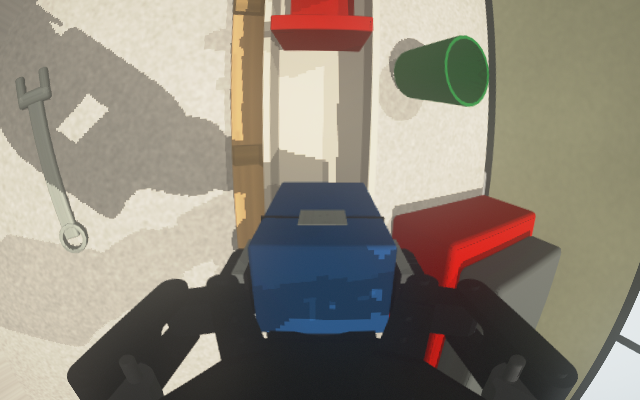

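The case hangs upright and centred between the long walls, with its bottom edge at columns 281–362 between the rims at about 270 and 368. I'll lower it now.

```bash
python3 -m creep '[{"slide":[-0.1,-0.2,1],"angular":[0,0,0],"claw":-1},{"slide":[0,0,1.2],"angular":[0,0,0],"claw":-1},{"slide":[0,0,1.2],"angular":[0,0,0],"claw":-1},{"slide":[0,0,0.8],"angular":[0,0,0],"claw":-1},{"slide":[0,0,0.3],"angular":[0,0,0],"claw":-1},{"slide":[0,0,0],"angular":[0,0,0],"claw":-1},{"slide":[0,0,0],"angular":[0,0,0],"claw":-1}]'
python3 -c "
from h import *;st()"
```

```text
t: 14.75
tcp_pos: [0.5929, -0.1885, 0.1274]
tool_rot: [0.699, 0.681, 0.151, 0.157]
force: [0.0, 0.1, -1.9]
finger_gap: 0.673
gripper_force: 44.5
t 14.75 box mm [  0.7074 -31.3651  71.8628] F box [-0.7573  0.1095 -1.7306] gap 0.6725087572496647 44.54899191856384
```

Still hanging free at z=71.9, with 5 mm to go.

```bash
python3 -m creep '[{"slide":[0,0,0.25],"angular":[0,0,0],"claw":-1},{"slide":[0,0,0.15],"angular":[0,0,0],"claw":-1},{"slide":[0,0,0],"angular":[0,0,0],"claw":-1},{"slide":[0,0,0],"angular":[0,0,0],"claw":-1}]'
python3 -c "
from h import *;st()"
```

```text
t: 15.08
tcp_pos: [0.5946, -0.1886, 0.1244]
tool_rot: [0.699, 0.681, 0.151, 0.157]
force: [0.5, -0.4, -2.3]
finger_gap: 0.672
gripper_force: 44.5
t 15.0833 box mm [  1.0748 -31.4644  68.3983] F box [-0.481  -0.3403 -2.3013] gap 0.6724187567933863 44.54813003540039
```

```bash
python3 -m creep '[{"slide":[0,0,0.15],"angular":[0,0,0],"claw":-1},{"slide":[0,0,0.1],"angular":[0,0,0],"claw":-1},{"slide":[0,0,0],"angular":[0,0,0],"claw":-1}]'
python3 -c "
from h import *;st()"
python3 -m creep '[{"slide":[0,0,0.1],"angular":[0,0,0],"claw":-1},{"slide":[0,0,0],"angular":[0,0,0],"claw":-1}]'
python3 -c "
from h import *;st()"
```

```text
t: 15.33
tcp_pos: [0.5954, -0.1886, 0.1234]
tool_rot: [0.699, 0.681, 0.151, 0.158]
force: [-5.2, 1.0, 7.2]
finger_gap: 0.675
gripper_force: 45.7
t 15.3333 box mm [  1.2677 -31.4505  67.1445] F box [-1.7296  0.8161  8.7456] gap 0.6746917880486427 45.74584186077118
t: 15.5
tcp_pos: [0.5954, -0.1886, 0.1234]
tool_rot: [0.699, 0.681, 0.151, 0.158]
force: [-10.7, -0.4, 15.6]
finger_gap: 0.674
gripper_force: 46.8
t 15.5 box mm [  1.2875 -31.4545  67.117 ] F box [-3.0841 -0.698  18.6184] gap 0.6735013062681314 46.76289975643158
```

Touched down. Release and retreat.

```bash
python3 -m creep '[{"slide":[0,0,-0.1],"angular":[0,0,0],"claw":-0.2},{"slide":[0,0,0],"angular":[0,0,0],"claw":1},{"slide":[0,0,0],"angular":[0,0,0],"claw":1},{"slide":[0,0,0],"angular":[0,0,0],"claw":1},{"slide":[0,0,-1],"angular":[0,0,0],"claw":1},{"slide":[0,0,-2],"angular":[0,0,0],"claw":1},{"slide":[0,0,-3],"angular":[0,0,0],"claw":1},{"slide":[0,0,-3],"angular":[0,0,0],"claw":1},{"slide":[0,0,-3],"angular":[0,0,0],"claw":1},{"slide":[0,0,-1],"angular":[0,0,0],"claw":1}]'
python3 -c "
from h import *;st();snap('wrist','w8');plan([.4815,.192,.2],down(0))"
```

```text
t: 16.33
tcp_pos: [0.5402, -0.1874, 0.2436]
tool_rot: [0.699, 0.68, 0.151, 0.16]
force: [-0.8, 0.1, -0.1]
finger_gap: 1.001
gripper_force: 0.0
t 16.3333 box mm [  2.1033 -31.8375 199.3883] F box [-0.7389  0.0818  0.257 ] gap 1.0014673477159188 0.0
t 16.3833 rot [ 0.4454  0.0131 -0.0264] then shift cm [37.9597 -5.9043  4.4034]
```

View pics/w8.png

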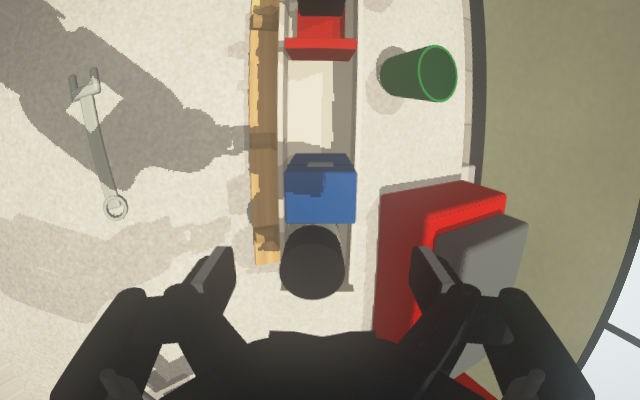

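The case stands square in the box next to the jar, with its top at (285–357, 168–222), and there is free room up to the divider at row 60. Now for the canister.

```bash
python3 -c "
from h import *
print(onb('w8',[(285,168),(355,168),(285,222),(356,222)],105),onb('w8',[(285,60),(357,60)],70))"
python3 -m creep '[{"slide":[0,0,-0.5],"angular":[0.111,0.003,-0.0066],"claw":1},{"slide":[0,0,0],"angular":[0.111,0.003,-0.0066],"claw":1},{"slide":[0,0,0],"angular":[0.111,0.003,-0.0066],"claw":1},{"slide":[0,0,0],"angular":[0.111,0.003,-0.0066],"claw":1},{"slide":[3,-0.5,0],"angular":[0,0,0],"claw":1},{"slide":[3.5,-0.5,0],"angular":[0,0,0],"claw":1},{"slide":[3.5,-0.6,0],"angular":[0,0,0],"claw":1},{"slide":[3.5,-0.6,0],"angular":[0,0,0],"claw":1},{"slide":[3.5,-0.6,0],"angular":[0,0,0],"claw":1},{"slide":[3.5,-0.6,0],"angular":[0,0,0],"claw":1}]'
python3 -m creep '[{"slide":[3.5,-0.6,0],"angular":[0,0,0],"claw":1},{"slide":[3.5,-0.6,0],"angular":[0,0,0],"claw":1},{"slide":[3.5,-0.6,1],"angular":[0,0,0],"claw":1},{"slide":[3.5,-0.6,1],"angular":[0,0,0],"claw":1},{"slide":[3,-0.3,1],"angular":[0,0,0],"claw":1},{"slide":[0,0,0.5],"angular":[0,0,0],"claw":1},{"slide":[0,0,0],"angular":[0,0,0],"claw":1},{"slide":[0,0,0],"angular":[0,0,0],"claw":1}]'
python3 - <<'E'
from h import *
im=snap('wrist','w9');plan([.4815,.192,.066],down(0))
# predicted cap pixel: black, low-saturation blob in the upper-mid picture
h=cv2.cvtColor(im,cv2.COLOR_BGR2HSV)
g=cv2.GaussianBlur(cv2.cvtColor(im,cv2.COLOR_BGR2GRAY),(3,3),0)[130:290,230:420]
c=cv2.HoughCircles(g,cv2.HOUGH_GRADIENT,1,20,param1=80,param2=12,minRadius=28,maxRadius=50)
if c is not None:
  for k in c[0][:3]:
    p=k[:2]+[230,130];print(p,k[2],onz('w9',[p],.105),tri(('w9',p),('w3',(315.5,101.5))))
E
```

```text
[[-26.6584  -7.5103 105.    ]
 [ 28.3239  -7.4401 105.    ]
 [-28.0564 -52.8492 105.    ]
 [ 30.6687 -52.8092 105.    ]] [[-29.6845  82.0883  70.    ]
 [ 32.7121  82.283   70.    ]]
t: 17.22
tcp_pos: [0.5035, 0.0201, 0.2438]
tool_rot: [0.707, 0.707, -0.001, -0.003]
force: [0.5, 0.1, -1.2]
finger_gap: 0.999
gripper_force: 0.0
t: 17.88
tcp_pos: [0.4767, 0.1883, 0.2097]
tool_rot: [0.707, 0.708, -0.001, -0.003]
force: [0.8, 0.4, -0.0]
finger_gap: 1.001
gripper_force: 0.0
t 17.9333 rot [-0.0047 -0.0029 -0.0001] then shift cm [ 0.4219  0.4273 14.4231]
[328.5 186.5] 38.5 [[0.4806 0.1958 0.105 ]] (array([0.4807, 0.1925, 0.092 ]), np.float64(1.8008203133650557e-05))
```

```bash
python3 -m creep '[{"slide":[0.5,0.4,1],"angular":[0,0,0],"claw":1},{"slide":[0,0,3],"angular":[0,0,0],"claw":1},{"slide":[0,0,3],"angular":[0,0,0],"claw":1},{"slide":[0,0,3],"angular":[0,0,0],"claw":1},{"slide":[0,0,3],"angular":[0,0,0],"claw":1},{"slide":[0,0,1.5],"angular":[0,0,0],"claw":1},{"slide":[0,0,0],"angular":[0,0,0],"claw":1},{"slide":[0,0,0],"angular":[0,0,0],"claw":0},{"slide":[0,0,0],"angular":[0,0,0],"claw":-1},{"slide":[0,0,0],"angular":[0,0,0],"claw":-1}]' 40
python3 -m creep '[{"slide":[0,0,0],"angular":[0,0,0],"claw":-1},{"slide":[0,0,0],"angular":[0,0,0],"claw":-1}]'
python3 -c "
from h import *;st()"
```

```text
t: 18.77
tcp_pos: [0.482, 0.1938, 0.0671]
tool_rot: [0.707, 0.707, 0.001, -0.002]
force: [-0.3, -0.2, -1.2]
finger_gap: 0.691
gripper_force: 43.3
t: 18.93
tcp_pos: [0.4814, 0.194, 0.0669]
tool_rot: [0.707, 0.707, 0.001, -0.002]
force: [0.7, 0.4, 2.6]
finger_gap: 0.694
gripper_force: 43.5
t 18.9333 box mm [-136.1419  347.5841   68.8889] F box [1.7359 0.4052 2.057 ] gap 0.6937683543678932 43.53867173194885
```

```bash
python3 -m creep '[{"slide":[0,0,-1],"angular":[0,0,0],"claw":-1},{"slide":[0,0,-2],"angular":[0,0,0],"claw":-1},{"slide":[0,0,-3],"angular":[0,0,0],"claw":-1},{"slide":[0,0,-3],"angular":[0,0,0],"claw":-1},{"slide":[0,0,-3],"angular":[0,0,0],"claw":-1},{"slide":[0,0,-3],"angular":[0,0,0],"claw":-1},{"slide":[0,0,-2.5],"angular":[0,0,0],"claw":-1},{"slide":[0,0,0],"angular":[0,0,0],"claw":-1}]'
python3 -c "
from h import *;st();plan(box([0,36,185]),TB)"
```

```text
t: 19.6
tcp_pos: [0.484, 0.194, 0.2468]
tool_rot: [0.707, 0.707, 0.005, 0.001]
force: [0.9, 0.6, -1.8]
finger_gap: 0.694
gripper_force: 43.8
t 19.6 box mm [-57.7391 347.7382 230.8048] F box [ 0.0702  0.6415 -1.9766] gap 0.6938878841142344 43.806517124176025
t 19.6 rot [-0.4285 -0.012   0.0287] then shift cm [-31.1738   5.7739   4.5805]
```

```bash
python3 -m creep '[{"slide":[0,0,0],"angular":[-0.107,-0.003,0.007],"claw":-1},{"slide":[0,0,0],"angular":[-0.107,-0.003,0.007],"claw":-1},{"slide":[0,0,0],"angular":[-0.107,-0.003,0.007],"claw":-1},{"slide":[0,0,0],"angular":[-0.107,-0.003,0.007],"claw":-1},{"slide":[-3,0.5,0],"angular":[0,0,0],"claw":-1},{"slide":[-3.5,0.6,0],"angular":[0,0,0],"claw":-1},{"slide":[-3.5,0.7,0],"angular":[0,0,0],"claw":-1},{"slide":[-3.5,0.7,0],"angular":[0,0,0],"claw":-1},{"slide":[-3.5,0.7,0],"angular":[0,0,0],"claw":-1},{"slide":[-3.5,0.7,0],"angular":[0,0,0],"claw":-1}]'
python3 -m creep '[{"slide":[-3.5,0.7,0],"angular":[0,0,0],"claw":-1},{"slide":[-3.5,0.7,0],"angular":[0,0,0],"claw":-1},{"slide":[-2.5,0.5,0],"angular":[0,0,0],"claw":-1},{"slide":[-1.2,0,0],"angular":[0,0,0],"claw":-1},{"slide":[0,0,0],"angular":[0,0,0],"claw":-1},{"slide":[0,0,0],"angular":[0,0,0],"claw":-1}]'
python3 -c "
from h import *;st();plan(box([0,36,117]),TB)"
```

```text
t: 20.43
tcp_pos: [0.5092, -0.0135, 0.2568]
tool_rot: [0.701, 0.682, 0.145, 0.151]
force: [0.6, -0.3, -1.6]
finger_gap: 0.691
gripper_force: 44.6
t: 20.93
tcp_pos: [0.5236, -0.12, 0.2645]
tool_rot: [0.702, 0.681, 0.145, 0.15]
force: [0.3, 1.0, -1.8]
finger_gap: 0.695
gripper_force: 44.6
t 20.9333 box mm [ -5.9565  34.9995 226.194 ] F box [-0.4685  1.0523 -1.7436] gap 0.6951609000403658 44.560427069664
t 20.9333 rot [-0.0148  0.0012 -0.0006] then shift cm [ 0.1     0.5956 10.9194]
```

```bash
python3 -m creep '[{"slide":[0.1,0.5,1],"angular":[-0.013,0.001,0],"claw":-1},{"slide":[0,0,3],"angular":[0,0,0],"claw":-1},{"slide":[0,0,3],"angular":[0,0,0],"claw":-1},{"slide":[0,0,2.5],"angular":[0,0,0],"claw":-1},{"slide":[0,0,1.4],"angular":[0,0,0],"claw":-1},{"slide":[0,0,0],"angular":[0,0,0],"claw":-1},{"slide":[0,0,0],"angular":[0,0,0],"claw":-1}]'
python3 - <<'E'
from h import *
st();plan(box([0,36,67]),TB);snap('wrist','w10')
# box rim and canister edges along a row beyond the canister; yellow extents
im=cv2.imread('pics/w10.png');h=cv2.cvtColor(im,cv2.COLOR_BGR2HSV)
m=((h[...,0]>18)&(h[...,0]<32)&(h[...,1]>150)).astype(np.uint8);m[:,:250]=0;m[:,400:]=0
ys,xs=np.nonzero(m);print('yellow',xs.min(),xs.max(),ys.min(),ys.max())
for r in range(ys.min()-2,ys.min()+40,6):
    q=xs[ys==r]; print(r,(q.min(),q.max()) if len(q) else None)
r=ys.min()+2
g=cv2.cvtColor(im,cv2.COLOR_BGR2GRAY);print(r,g[r,250:400])
E
```

```text
t: 21.52
tcp_pos: [0.5743, -0.1186, 0.1675]
tool_rot: [0.7, 0.681, 0.15, 0.154]
force: [-0.6, 0.3, -2.1]
finger_gap: 0.693
gripper_force: 44.6
t 21.5167 box mm [ -1.0193  37.8749 116.8431] F box [-1.4729  0.3223 -1.6248] gap 0.692847617217254 44.613606333732605
t 21.5167 rot [-0.0025 -0.0015  0.0026] then shift cm [-0.1875  0.1019  4.9843]
yellow 269 374 173 234
171 None
177 None
183 None
189 None
195 (np.int64(307), np.int64(338))
201 (np.int64(294), np.int64(351))
207 (np.int64(285), np.int64(359))
175 [121 120 120 118 119 120 122 123 122 120 119 117 117 117 116 114 113 112
 113 144 156 159 159 160 160 158 139 128 128 128 127 127 128 136 149 159
 159 159 159 159 159 160 160 160 160 159 160 160 160 160 159 161 159 159
 160 144 121 103 102  96  96  95  96  97  99 101 103 105 107 107 109 108
 109 109 109 111 110 111 109 108 105 105 105 105 105 106 113 127 149 179
 205 213 148 138 139 139 138 138 138 139 138 138 139 138 139 139 139 139
 139 139 139 139 139 139 138 124 118 116 117 116 117 117 117 145 206 232
 232 232 233 232 231 228 227 227 225 225 226 226 227 227 227 226 224 225
 225 226 225 223 223 223]
```

```bash
python3 -m creep '[{"slide":[-0.1,0.1,1],"angular":[0,0,0],"claw":-1},{"slide":[0,0,1.2],"angular":[0,0,0],"claw":-1},{"slide":[0,0,1.2],"angular":[0,0,0],"claw":-1},{"slide":[0,0,0.8],"angular":[0,0,0],"claw":-1},{"slide":[0,0,0.4],"angular":[0,0,0],"claw":-1},{"slide":[0,0,0],"angular":[0,0,0],"claw":-1},{"slide":[0,0,0],"angular":[0,0,0],"claw":-1}]'
python3 -c "
from h import *;st()"
python3 -m creep '[{"slide":[0,0,0.25],"angular":[0,0,0],"claw":-1},{"slide":[0,0,0],"angular":[0,0,0],"claw":-1},{"slide":[0,0,0],"angular":[0,0,0],"claw":-1}]'
python3 -c "
from h import *;st()"
```

```text
t: 22.15
tcp_pos: [0.5957, -0.1224, 0.1275]
tool_rot: [0.7, 0.68, 0.151, 0.156]
force: [0.8, -0.6, -1.7]
finger_gap: 0.692
gripper_force: 44.6
t 22.15 box mm [ 1.558  34.8005 71.5774] F box [ 0.0528 -0.5485 -1.9246] gap 0.6923403301029795 44.61350977420807
t: 22.4
tcp_pos: [0.5968, -0.1225, 0.1254]
tool_rot: [0.7, 0.68, 0.151, 0.156]
force: [0.2, -0.5, -2.6]
finger_gap: 0.694
gripper_force: 44.6
t 22.4 box mm [ 1.6207 34.7147 69.1523] F box [-0.8835 -0.5017 -2.4677] gap 0.6936123620904312 44.613497257232666
```

```bash
python3 -m creep '[{"slide":[0,-0.1,0.15],"angular":[0,0,0],"claw":-1},{"slide":[0,0,0.1],"angular":[0,0,0],"claw":-1},{"slide":[0,0,0],"angular":[0,0,0],"claw":-1}]'
python3 -c "
from h import *;st()"
python3 -m creep '[{"slide":[0,0,0.1],"angular":[0,0,0],"claw":-1},{"slide":[0,0,0],"angular":[0,0,0],"claw":-1}]'
python3 -c "
from h import *;st()"
```

```text
t: 22.65
tcp_pos: [0.5967, -0.1223, 0.1227]
tool_rot: [0.7, 0.68, 0.151, 0.156]
force: [-2.0, 0.2, 1.7]
finger_gap: 0.691
gripper_force: 44.9
t 22.65 box mm [ 0.436  34.8419 66.7689] F box [-1.0725  0.1029  2.3837] gap 0.6914833227174401 44.88479197025299
t: 22.82
tcp_pos: [0.5968, -0.1223, 0.1227]
tool_rot: [0.7, 0.68, 0.151, 0.156]
force: [-6.7, 0.3, 11.1]
finger_gap: 0.692
gripper_force: 45.8
t 22.8167 box mm [ 0.4685 34.8832 66.7236] F box [-1.4047  0.1245 12.9524] gap 0.6918100393116977 45.844261050224304
```

```bash
python3 -m creep '[{"slide":[0,0,-0.1],"angular":[0,0,0],"claw":-0.2},{"slide":[0,0,0],"angular":[0,0,0],"claw":1},{"slide":[0,0,0],"angular":[0,0,0],"claw":1},{"slide":[0,0,0],"angular":[0,0,0],"claw":1},{"slide":[0,0,-1],"angular":[0,0,0],"claw":1},{"slide":[0,0,-2],"angular":[0,0,0],"claw":1},{"slide":[0,0,-3],"angular":[0,0,0],"claw":1},{"slide":[0,0,-3],"angular":[0,0,0],"claw":1},{"slide":[0,0,-1],"angular":[0,0,0],"claw":1},{"slide":[0,0,0],"angular":[0,0,0],"claw":1}]'
python3 - <<'E'
from h import *
st();plan(box([0,147,75]),TB)
im=snap('wrist','w11');h=cv2.cvtColor(im,cv2.COLOR_BGR2HSV)
m=((h[...,0]>100)&(h[...,0]<125)&(h[...,1]>110)&(h[...,2]>40));m[:,:260]=0;m[:,390:]=0
y,x=np.nonzero(m);print('blue',x.min(),x.max(),y.min(),y.max())
m=((h[...,0]>18)&(h[...,0]<32)&(h[...,1]>150));m[:,:260]=0;m[:,390:]=0
y,x=np.nonzero(m);print('yel',x.min(),x.max(),y.min(),y.max())
m=((h[...,0]<8)|(h[...,0]>172))&(h[...,1]>150);m[:,:260]=0;m[:,390:]=0;m[150:]=0
y,x=np.nonzero(m);print('red',x.min(),x.max(),y.min(),y.max())
g=cv2.GaussianBlur(cv2.cvtColor(im,cv2.COLOR_BGR2GRAY),(3,3),0)[100:300,230:420]
c=cv2.HoughCircles(g,cv2.HOUGH_GRADIENT,1,20,param1=80,param2=15,minRadius=26,maxRadius=48)
if c is not None:
  for k in c[0][:3]: print(k[:2]+[230,100],k[2],onb('w11',[k[:2]+[230,100]],105))
E
```

```text
t: 23.65
tcp_pos: [0.5549, -0.1216, 0.216]
tool_rot: [0.7, 0.68, 0.151, 0.159]
force: [0.7, -0.3, -0.1]
finger_gap: 0.996
gripper_force: 0.0
t 23.65 box mm [  2.0038  34.3635 168.9984] F box [ 0.535  -0.2817 -0.4147] gap 0.9962535395869612 0.0
t 23.65 rot [0.0055 0.0038 0.0021] then shift cm [11.2636 -0.2004  9.3998]
blue 285 357 265 310
yel 290 348 160 177
red 281 359 70 126
[320.5 208.5] 44.1 [[  0.9356  35.6226 105.    ]]
[320.5 182.5] 32.7 [[  0.9365  54.5547 105.    ]]
[405.5 115.5] 27.0 [[ 58.655  101.8844 105.    ]]
```

The canister is upright at x≈1, y≈36. Back to the divider handle.

```bash
python3 -m creep '[{"slide":[3.5,-0.1,0],"angular":[0.005,0.004,0.002],"claw":1},{"slide":[3.5,-0.1,0],"angular":[0,0,0],"claw":1},{"slide":[3,0,0],"angular":[0,0,0],"claw":1},{"slide":[1.3,0,1],"angular":[0,0,0],"claw":1},{"slide":[0,0,3],"angular":[0,0,0],"claw":1},{"slide":[0,0,3],"angular":[0,0,0],"claw":1},{"slide":[0,0,1.5],"angular":[0,0,0],"claw":1},{"slide":[0,0,0.8],"angular":[0,0,0],"claw":1},{"slide":[0,0,0],"angular":[0,0,0],"claw":1},{"slide":[0,0,0],"angular":[0,0,0],"claw":1}]' 30
python3 -c "
from h import *;st()"
python3 -m creep '[{"slide":[0,0,0],"angular":[0,0,0],"claw":0},{"slide":[0,0,0],"angular":[0,0,0],"claw":-1},{"slide":[0,0,0],"angular":[0,0,0],"claw":-1},{"slide":[0,0,0],"angular":[0,0,0],"claw":-1},{"slide":[0,0,0],"angular":[0,0,0],"claw":-1},{"slide":[0,0,0],"angular":[0,0,0],"claw":-1}]'
python3 -c "
from h import *;st()"
```

```text
t: 24.53
tcp_pos: [0.5946, -0.0088, 0.1267]
tool_rot: [0.701, 0.68, 0.15, 0.152]
force: [-0.0, 0.8, 0.7]
finger_gap: 1.001
gripper_force: 0.0
t 24.5333 box mm [ -2.8507 148.2865  72.7595] F box [0.2416 0.7773 0.6392] gap 1.000890764496953 0.0
t: 25.03
tcp_pos: [0.5978, -0.01, 0.1308]
tool_rot: [0.701, 0.679, 0.152, 0.156]
force: [1.8, 1.0, 5.0]
finger_gap: 0.512
gripper_force: 31.0
t 25.0333 box mm [  1.8473 147.1926  75.0216] F box [3.7436 1.0838 3.7629] gap 0.5123327265631672 31.0219207406044
```

```bash
python3 -m creep '[{"slide":[-0.3,0,0],"angular":[0,0,0],"claw":-1},{"slide":[-0.4,0,0],"angular":[0,0,0],"claw":-1},{"slide":[-0.4,0,0],"angular":[0,0,0],"claw":-1},{"slide":[-0.4,0,0],"angular":[0,0,0],"claw":-1},{"slide":[-0.3,0,0],"angular":[0,0,0],"claw":-1},{"slide":[-0.3,0,0],"angular":[0,0,0],"claw":-1},{"slide":[-0.3,0,0],"angular":[0,0,0],"claw":-1},{"slide":[-0.3,0,0],"angular":[0,0,0],"claw":-1},{"slide":[-0.3,0,0],"angular":[0,0,0],"claw":-1},{"slide":[-0.3,0,0],"angular":[0,0,0],"claw":-1}]'
python3 -c "
from h import *;st()"
python3 -m creep '[{"slide":[-0.3,0,0],"angular":[0,0,0],"claw":-1},{"slide":[-0.3,0,0],"angular":[0,0,0],"claw":-1},{"slide":[-0.3,0,0],"angular":[0,0,0],"claw":-1},{"slide":[-0.3,0,0],"angular":[0,0,0],"claw":-1},{"slide":[-0.3,0,0],"angular":[0,0,0],"claw":-1}]'
python3 -c "
from h import *;st()"
```

```text
t: 25.87
tcp_pos: [0.5964, -0.0424, 0.1308]
tool_rot: [0.701, 0.68, 0.152, 0.156]
force: [0.5, 3.3, 8.4]
finger_gap: 0.507
gripper_force: 31.4
t 25.8667 box mm [  1.398  114.7718  75.2113] F box [3.9398 3.2867 7.4755] gap 0.5068971575667043 31.422815322875977
t: 26.28
tcp_pos: [0.5958, -0.0567, 0.1308]
tool_rot: [0.701, 0.68, 0.152, 0.155]
force: [2.0, 6.6, 9.7]
finger_gap: 0.507
gripper_force: 31.5
t 26.2833 box mm [  1.21   100.453   75.3064] F box [5.7551 6.7037 8.0306] gap 0.5073888018969328 31.49100422859192
```

```bash
python3 -m creep '[{"slide":[-0.3,0,0],"angular":[0,0,0],"claw":-1},{"slide":[-0.3,0,0],"angular":[0,0,0],"claw":-1},{"slide":[-0.3,0,0],"angular":[0,0,0],"claw":-1},{"slide":[-0.3,0,0],"angular":[0,0,0],"claw":-1}]'
python3 -c "
from h import *;st()"
python3 -m creep '[{"slide":[-0.2,0,0],"angular":[0,0,0],"claw":-1},{"slide":[-0.2,0,0],"angular":[0,0,0],"claw":-1},{"slide":[-0.2,0,0],"angular":[0,0,0],"claw":-1}]'
python3 -c "
from h import *;st()
im=snap('wrist','w12');h=cv2.cvtColor(im,cv2.COLOR_BGR2HSV)
m=((h[...,0]>100)&(h[...,0]<125)&(h[...,1]>110)&(h[...,2]>40));m[:,:260]=0;m[:,390:]=0
y,x=np.nonzero(m);print('blue',len(x))"
```

```text
t: 26.62
tcp_pos: [0.5952, -0.0684, 0.1307]
tool_rot: [0.7, 0.68, 0.152, 0.155]
force: [0.7, 7.8, 10.3]
finger_gap: 0.51
gripper_force: 31.6
t 26.6167 box mm [ 1.0302 88.7364 75.363 ] F box [4.8346 7.774  9.1502] gap 0.5095409582898266 31.59085303544998
t: 26.87
tcp_pos: [0.595, -0.0741, 0.1308]
tool_rot: [0.701, 0.68, 0.153, 0.155]
force: [1.5, 9.6, 11.1]
finger_gap: 0.511
gripper_force: 31.6
t 26.8667 box mm [ 0.9811 83.0567 75.4181] F box [5.8013 9.5912 9.5297] gap 0.5113400881962618 31.58646047115326
blue 0
```

```bash
for i in 1; do python3 -m creep '[{"slide":[-0.2,0,0],"angular":[0,0,0],"claw":-1},{"slide":[-0.2,0,0],"angular":[0,0,0],"claw":-1}]' >/dev/null; python3 -c "from h import *;st()"; done
python3 -m creep '[{"slide":[-0.2,0,0],"angular":[0,0,0],"claw":-1},{"slide":[-0.15,0,0],"angular":[0,0,0],"claw":-1}]' >/dev/null; python3 -c "from h import *;st()"
```

```text
t 27.0833 box mm [ 0.8914 79.6009 75.4109] F box [6.291  9.809  9.9543] gap 0.5080987640649857 31.619027853012085
t 27.25 box mm [ 0.8473 76.1528 75.4382] F box [ 5.9542  9.2013 10.1579] gap 0.5113975063508696 31.659602522850037
```

Still moving freely (~9.5 N sliding), about 6 mm to the expected stop.

```bash
python3 -m creep '[{"slide":[-0.15,0,0],"angular":[0,0,0],"claw":-1},{"slide":[-0.15,0,0],"angular":[0,0,0],"claw":-1}]' >/dev/null; python3 -c "from h import *;st()"
python3 -m creep '[{"slide":[-0.1,0,0],"angular":[0,0,0],"claw":-1},{"slide":[-0.1,0,0],"angular":[0,0,0],"claw":-1}]' >/dev/null; python3 -c "from h import *;st()"
```

```text
t 27.4167 box mm [ 0.8171 73.2424 75.4488] F box [ 5.6752 10.9569  9.844 ] gap 0.5068917502670831 31.675603687763214
t 27.5833 box mm [ 0.809  71.1917 75.4618] F box [ 5.1614  9.995  10.637 ] gap 0.513644784330359 31.69632464647293
```

```bash
python3 -m creep '[{"slide":[-0.1,0,0],"angular":[0,0,0],"claw":-1}]' >/dev/null; python3 -c "from h import *;st()"
```

```text
t 27.6667 box mm [ 0.8197 70.2136 75.4753] F box [5.3735 9.0088 9.9522] gap 0.5091778302487867 31.701568365097046
```

```bash
python3 -m creep '[{"slide":[-0.1,0,0],"angular":[0,0,0],"claw":-1}]' >/dev/null; python3 -c "from h import *;st()"
python3 -m creep '[{"slide":[-0.1,0,0],"angular":[0,0,0],"claw":-1}]' >/dev/null; python3 -c "from h import *;st()"
```

```text
t 27.75 box mm [ 0.7636 70.0286 75.4935] F box [ 8.637  16.164   9.6912] gap 0.5077682676331505 31.614706814289093
t 27.8333 box mm [ 0.6976 69.9143 75.4761] F box [ 9.2098 19.1661  8.9906] gap 0.5092215120318248 31.6553395986557
```

```bash
python3 -m creep '[{"slide":[-0.1,0,0],"angular":[0,0,0],"claw":-1}]' >/dev/null; python3 -c "from h import *;st()"
```

```text
t 27.9167 box mm [ 0.6196 69.8589 75.4735] F box [10.718  23.0213  8.5894] gap 0.5106593983736983 31.7492812871933
```

The divider has stopped: position held at 69.9 mm while the force rose, and that puts the face at ≈14 mm as expected. I'll take off the push and let go.

```bash
python3 -m creep '[{"slide":[0.2,0,0],"angular":[0,0,0],"claw":-1},{"slide":[0.15,0,0],"angular":[0,0,0],"claw":-1},{"slide":[0,0,0],"angular":[0,0,0],"claw":-1}]' >/dev/null; python3 -c "from h import *;st()"
```

```text
t 28.1667 box mm [ 0.7683 70.0263 75.4206] F box [ 4.7143  5.9649 10.6005] gap 0.5101418478312325 31.895275712013245
```

```bash
python3 -m creep '[{"slide":[0.05,0,0],"angular":[0,0,0],"claw":-1},{"slide":[0,0,0],"angular":[0,0,0],"claw":0.4},{"slide":[0,0,0],"angular":[0,0,0],"claw":1},{"slide":[0,0,0],"angular":[0,0,0],"claw":1},{"slide":[0,0,0],"angular":[0,0,0],"claw":1},{"slide":[0,0,-1],"angular":[0,0,0],"claw":1},{"slide":[0,0,-2],"angular":[0,0,0],"claw":1},{"slide":[0,0,-3],"angular":[0,0,0],"claw":1},{"slide":[0,0,-3],"angular":[0,0,0],"claw":1},{"slide":[0,0,-2],"angular":[0,0,0],"claw":1}]'
python3 -m creep '[{"slide":[2,0,-1.5],"angular":[0,0,0],"claw":1},{"slide":[0,0,0],"angular":[0,0,0],"claw":1},{"slide":[0,0,0],"angular":[0,0,0],"claw":1}]' >/dev/null
python3 - <<'E'
from h import *
st()
snap('top','top1');im=snap('wrist','w13');h=cv2.cvtColor(im,cv2.COLOR_BGR2HSV)
m={'blue':(h[...,0]>100)&(h[...,0]<125)&(h[...,1]>110)&(h[...,2]>40),'yel':(h[...,0]>18)&(h[...,0]<32)&(h[...,1]>150),'red':((h[...,0]<8)|(h[...,0]>172))&(h[...,1]>150)}
for k,v in m.items():
    v[:,:270]=0;v[:,375:]=0;y,x=np.nonzero(v)
    if len(x): print(k,len(x),x.min(),x.max(),y.min(),y.max(),'z105',onb('w13',[(x.mean(),y.min()),(x.mean(),y.max())],70 if k=='red' else 105)[:,1])
# top view: case colour and box; differences elsewhere
a=cv2.imread('pics/top0.png').astype(int);b=cv2.imread('pics/top1.png').astype(int)
d=(np.abs(a-b).max(2)>40).astype(np.uint8);n,l,s,c=cv2.connectedComponentsWithStats(cv2.morphologyEx(d,cv2.MORPH_OPEN,np.ones((2,2))))
print([(s[i].tolist()) for i in range(1,n) if s[i][4]>15])
t=cv2.imread('pics/top1.png');hh=cv2.cvtColor(t,cv2.COLOR_BGR2HSV)
for k,v in {'blue':(hh[...,0]>100)&(hh[...,0]<125)&(hh[...,1]>110)&(hh[...,2]>30),'red':((hh[...,0]<8)|(hh[...,0]>172))&(hh[...,1]>120)}.items():
    v[:140]=0;v[210:]=0;v[:,:340]=0;v[:,475:]=0;y,x=np.nonzero(v)
    if len(x):
        print('top',k,x.min(),x.max(),y.min(),y.max()); 
        q=[(x.min(),y.mean()),(x.max(),y.mean()),(x.mean(),y.min()),(x.mean(),y.max())]
        np.savez('pics/top1.npz',p=0,q=0,n='top');print(onb('top1',q,70 if k=='red' else 105)[:,:2])
E
```

```text
t: 29.0
tcp_pos: [0.5455, -0.0864, 0.2295]
tool_rot: [0.701, 0.68, 0.15, 0.153]
force: [0.5, -0.1, -0.5]
finger_gap: 1.001
gripper_force: 0.0
t 29.25 box mm [ -1.4644  89.6694 199.554 ] F box [ 0.2517  0.2482 -0.4897] gap 1.0046543968196584 0.0
blue 203 293 348 330 336 z105 [-45.4064 -53.5869]
yel 498 292 346 264 284 z105 [30.2791  9.5984]
red 640 293 355 230 262 z105 [47.996  13.4749]
[[368, 167, 90, 159, 7487], [406, 168, 4, 9, 30], [461, 171, 15, 27, 129], [262, 191, 122, 209, 9012], [281, 213, 25, 22, 428], [226, 220, 26, 25, 513], [327, 287, 44, 68, 1707], [402, 288, 15, 32, 283], [433, 292, 207, 108, 11783], [384, 321, 11, 13, 75], [396, 323, 10, 6, 45], [632, 330, 8, 11, 61], [595, 342, 45, 29, 869], [346, 352, 18, 7, 81], [378, 364, 8, 11, 46], [421, 381, 9, 12, 51], [394, 392, 21, 8, 98]]
top blue 429 454 167 195
[[ 12.9948 -25.7014]
 [ 13.5299 -91.7786]
 [ 51.3882 -57.4683]
 [-28.3562 -67.0591]]
top red 387 458 166 191
[[  14.7999   80.8682]
 [  16.3159 -112.4979]
 [  41.324    38.7768]
 [ -32.1007   32.6727]]
```

The divider's face now measures y = 13.5 mm (closed row: 14). I'll take one check look over the row itself.

```bash
python3 -m creep '[{"slide":[-2,0,-1.5],"angular":[0,0,0],"claw":1},{"slide":[-3.5,0,-1],"angular":[0,0,0],"claw":1},{"slide":[-3.5,0,0],"angular":[0,0,0],"claw":1},{"slide":[-3.5,0,0],"angular":[0,0,0],"claw":1},{"slide":[-3.5,0,0],"angular":[0,0,0],"claw":1},{"slide":[-1,0,0],"angular":[0,0,0],"claw":1},{"slide":[0,0,0],"angular":[0,0,0],"claw":1},{"slide":[0,0,0],"angular":[0,0,0],"claw":1}]' >/dev/null
python3 - <<'E'
from h import *
st();im=snap('wrist','w14');h=cv2.cvtColor(im,cv2.COLOR_BGR2HSV)
m=((h[...,0]>100)&(h[...,0]<125)&(h[...,1]>110)&(h[...,2]>40)).astype(np.uint8)
n,l,s,c=cv2.connectedComponentsWithStats(m)
for i in range(1,n):
    if s[i][4]>200 and 240<c[i][0]<400:
        cn=cv2.findContours((l==i).astype(np.uint8),0,1)[0];r=cv2.minAreaRect(np.vstack(cn));print('blue',s[i],r);print(onb('w14',cv2.boxPoints(r),105)[:,:2])
m=(((h[...,0]<8)|(h[...,0]>172))&(h[...,1]>150));m[:,:270]=0;m[:,375:]=0;y,x=np.nonzero(m);print('red',x.min(),x.max(),y.min(),y.max(),onb('w14',[(321,y.max())],70))
g=cv2.GaussianBlur(cv2.cvtColor(im,cv2.COLOR_BGR2GRAY),(3,3),0)[60:300,250:400]
k=cv2.HoughCircles(g,cv2.HOUGH_GRADIENT,1,25,param1=60,param2=14,minRadius=26,maxRadius=42)
if k is not None:
  for q in k[0][:5]: print('circ',q[:2]+[250,60],q[2],'z105',onb('w14',[q[:2]+[250,60]],105)[0,:2],'z95',onb('w14',[q[:2]+[250,60]],95)[0,:2])
E
```

```text
t 30.0167 box mm [ -2.8185 -80.7596 221.8488] F box [-0.1626  1.6726  0.8746] gap 0.9989611394302382 0.0
blue [ 290  152   66   49 2709] ((322.5, 176.0), (48.0, 65.0), 90.0)
[[-31.1482 -45.7945]
 [ 24.1582 -45.9453]
 [ 25.0505 -88.5178]
 [-32.3486 -88.4261]]
red 293 358 44 84 [[-4.8751 14.5425 70.    ]]
circ [318.5 226.5] 32.1 z105 [  -7.3352 -113.4933] z95 [  -7.5512 -117.4399]
circ [318.5 116.5] 36.9 z105 [ -6.6998 -15.8529] z95 [ -6.8915 -16.0595]
```

The row is closed: jar ≈-118, case -89 to -46, canister centre -16, divider face 14.

```bash
python3 -c "
from station import ticket;print(ticket.sign_off())"
```

```text
the job is handed in; nothing more can be done
None
```

The case and canister stand upright in one row with the jar. The divider is pushed up against the row and released, with its face measured about 14 mm from the box origin, as a closed row should give. I handed the job in about 30 s into the 72 s allowed, and the sign-off gave no verdict.

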